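# Latch the long sample carrier

## Task

Close the draw latch on top of the longer of the two metal sample carriers: flip its wire loop over so that the crossbar drops behind the keeper hook on the cover, then press the lever all the way down over centre, so that it lies flat, stays down and holds the cover drawn in. Leave the latch of the shorter carrier as it is.

Things in the scene. Friction and masses are not known exactly. Their poses are not given: they have to be found in the camera images.
- long_case: Longer aluminium carrier, 215 x 150 mm, 70 mm high, fixed (the shorter: 168 x 104 x 60). Origin on the worktop right under the lever's pivot, which is 84 mm up, 14 mm above the case top. x: level, from the lever toward the keeper, away from the robot at yaw 0; y level, z up. The case runs from x -70 to +145 mm; front part fixed, from x 42 mm on a sliding cover that carries the keeper.
- long_case_hook (a point): Keeper seat: where the hooked crossbar's centre sits, at start at (64, 0, 76.5) mm in the case frame, same axes. Just to -x of it stands the keeper plate, 24 mm wide, top 18 mm above the case top, leaning 15 deg to +x; its flat foot, 4 mm thick, ends 17 mm to +x. Cover and hook spring toward +x (4 N/mm, 7.5 mm travel toward -x); the closed latch draws them in about 6 mm.
- long_case_bar (a point): Crossbar centre of the wire loop (5 mm wire, bar along y, 43 mm clear inside). Bar 75 mm from the loop's pin, which sits on the lever 18 mm from the lever's pivot (lever upright: 17.4 mm above it, 5 to -x). Starts within 25 deg of upright, bar some 35 mm above the lever's tip; light friction. Pushed to +x over 30 deg from upright it drops, landing behind the keeper 1 to 10 mm past the seat.
- long_case_lever (a joint): Lever angle, rad; steel plate 26 mm wide, 3 thick, tip 58 mm from its pivot. 0 upright; negative leans to the keeper (+x). Starts -0.31 to 0, held by light friction; leave it so until the loop is hooked. Closes toward -x and down: 1.571 is flat along -x at its stop, upper face 15.5 mm above the case top. Loop hooked, it takes some 5 N near the tip up to 1.2, then snaps shut and stays.
- short_case_bar (a point): Centre of the crossbar of the same kind of wire loop on the shorter carrier (168 x 104 mm, 60 mm high), standing about upright, bar 75 to 90 mm above that lever's pivot. That latch is to be left alone.

How it is judged:
By the outcome, as a careful person would: the job done as asked, in the order asked, and still so for the second after the job is handed in, with the robot touching nothing.
It also fails if it takes over 35 s, if anything falls off the work surface, if the arm or the gripper's body presses on something with over 40 N, if the wrist force passes 120 N, or if a joint passes its speed limit or range.

## Robot

A 6-joint arm with a two-finger parallel gripper is mounted at the origin on a cart in front of the work surface, level with it; the furniture and walls round the work are solid. World frame = base frame: x ahead of the robot, y to its left, z up, the work surface at z = 0. Lengths are in mm, angles in rad, forces in N, time in s.
With the tool pointing down it reaches from about 400 to 925 mm from the base axis. Payload 12.5 kg.
Tool frame: the origin (TCP) lies at the very end of the fingers, on their centre line; the grasp point (between the pads) lies 19 mm behind it; x points along the fingers, y is the direction in which the jaws open and shut, and the axes are right-handed (so a half turn about x gives the same grasp; the last joint's range is limited). The gripper opens to 95 mm and grips with 3 to 60 N. Pads are 20 mm wide; open, the fingers measure 119 mm over their backs; the gripper's body (75 mm by 180 mm) begins 59 mm behind the grasp point.
Start: joints at [-1.29, 0.491, 1.559, -0, 1.092, -0.106], TCP at [235.791, -578.835, 214.661] pointing down, gripper open.
Joint ranges: [-3.1, 3.1], [-0.84, 2.19], [0.05, 2.79], [-1.13, 4.28], [0.06, 2.93], [-2.69, 2.69]. Speed limits (rad/s): [2.22, 2.22, 2.79, 3.14, 3.14, 3.14].

## Interface

Orientations are given as [roll, pitch, yaw] about the fixed x, y, z axes, in that order (R = Rz(yaw) Ry(pitch) Rx(roll)).
In Python, from cell import env, optics, job gives the robot as it stands.
- The arm moves only by the shell command python3 -m handwheel 'ROWS' [OPENING]. ROWS is JSON, a list of rows, each an object with "travel": the shift along the world's x, y, z in mm, a list of three; "roll": the turn about the world's z in degrees. In form: [{"travel": [dx, dy, dz], "roll": roll}, ...]. A call has 1 to 8 rows; each row is the pose to reach, as a shift and turn from the pose commanded when the call began; what a row does not reach only later rows make up. A row lasts 1/10 s, in which the tool goes at most 50 mm and 8.59 degrees, less where a joint would pass 70% of its speed; a pose out of reach is approached as far as the arm can. A call with a gripper value outside its range is refused whole. OPENING is the closure, from -1 (fully open) to 1 (shut), set as the call begins (- or left out, the last holds). The fingers move at their own pace and stop on an object; the grip force is fixed at half the most. Time passes only in rows, so rows that repeat a pose let the fingers close. It gives the time, the measured TCP pose, the force and the opening at its end, in the units of the state.
- env.state(): the state, without advancing time (a new reading comes with each control period).
- optics.read_camera(name): name is "scene" or "top"; returns the picture (480x640x3 uint8, red, green, blue); there is no depth.
- optics.camera_params(name): a dict with "fx", "fy", "cx", "cy" (pixels), "world_from_camera" (4x4, takes a point from camera to world coordinates). Camera axes: x right, y up, looking along -z (the intrinsics and any distortion apply to the point x, -y, -z); pixel columns grow to the right and rows downward; lengths in mm; the calibration is good to about 2 mm. A picture is of the moment at which its call begins. camera_params takes no time and is no camera call.
- job.job_done(): hands the job in, once; it reports no verdict.
The state is a dict: "t": time; "joints": joint angles; "qvel": joint speeds; "tau": joint torques, N m; "eef_pos": TCP position; "tcp_rot": TCP orientation; "ft_force": force on the tool from outside, world axes, zero at the start; "moment": the same for the moment, N m; "opening": opening from 0.0 (shut) to 1.0 (fully open).
Only numpy, scipy, OpenCV 4.12 (cv2) and the standard library are available. Lean on these libraries where they do the work, as an engineer would, in place of code of your own. Each camera call takes 0.05 s, during which the arm holds its last target.

## Working session

There is one attempt and no reset: what is moved stays moved. The work goes in short steps, Python scripts to look and compute and a shell command to move; the robot and the scene stay as the last step left them, time stands still between calls to the robot, and variables do not carry over. Pictures are saved under pics/ and viewed, and the job is handed in when it is done.

```bash
ls; mkdir -p pics; python3 - <<'E'
from cell import env, optics, job
import cv2
s=env.state(); print(s)
for n in ("scene","top"):
    p=optics.camera_params(n); print(n,p)
    im=optics.read_camera(n); cv2.imwrite(f"pics/{n}0.png",im[:,:,::-1])
E
```

```text
pics
{'t': 0.0, 'joints': array([-1.28958763e+00,  4.91565727e-01,  1.55948426e+00, -1.82002212e-05,
        1.09170782e+00, -1.05614873e-01]), 'qvel': array([ 0.00051433,  0.00059833,  0.00019085, -0.00121907, -0.00150594,
        0.00125218]), 'tau': array([ 1.03582970e-03, -6.12654519e+01, -2.58175188e+01,  6.93230052e-02,
        4.82387957e-02, -1.29408932e-04]), 'eef_pos': array([ 235.71508871, -578.56174191,  214.04593571]), 'tcp_rot': array([-1.66255866,  1.56963106,  1.86586596]), 'ft_force': array([-0.75897945, -0.04355027, -0.4995362 ]), 'moment': array([-0.0063349 , -0.05412717, -0.00848608]), 'opening': 0.998585167869674}
scene {'fx': 499.7575354564563, 'fy': 499.7575354564563, 'cx': 313.83023356804387, 'cy': 237.4919533449311, 'world_from_camera': array([[-8.66420179e-01,  3.90687727e-01, -3.10932747e-01,
         2.50856609e+02],
       [-4.99311001e-01, -6.80595280e-01,  5.36170299e-01,
         5.44302531e+02],
       [-2.14420436e-03,  6.19800908e-01,  7.84756164e-01,
         9.23137244e+02],
       [ 0.00000000e+00,  0.00000000e+00,  0.00000000e+00,
         1.00000000e+00]])}
top {'fx': 506.50414324738944, 'fy': 506.50414324738944, 'cx': 324.75122319627553, 'cy': 243.01630932130882, 'world_from_camera': array([[ 1.93038611e-02,  9.94216147e-01, -1.05648541e-01,
         4.57983335e+02],
       [-9.99339778e-01,  2.24396941e-02,  2.85738921e-02,
         1.19679400e+01],
       [ 3.07793458e-02,  1.05027203e-01,  9.93992917e-01,
         1.00239129e+03],
       [ 0.00000000e+00,  0.00000000e+00,  0.00000000e+00,
         1.00000000e+00]])}
```

View pics/scene0.png

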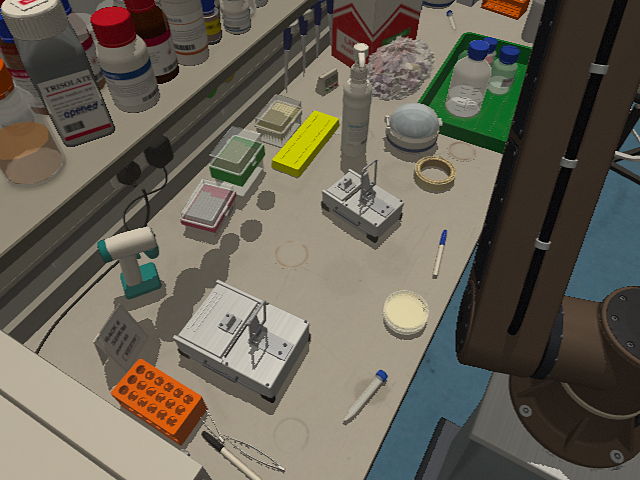

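View pics/top0.png

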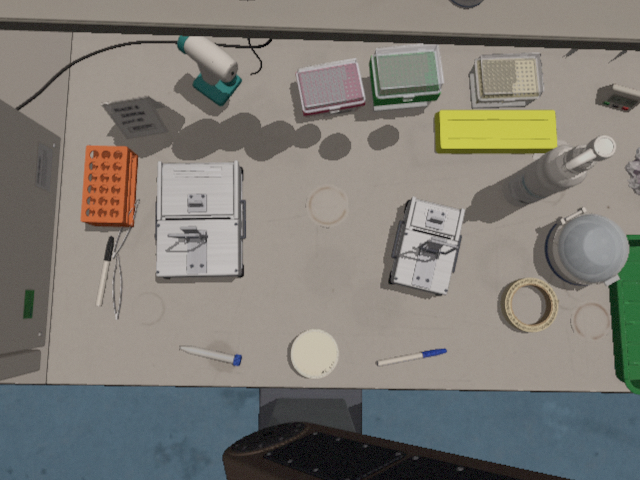

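The long carrier is at about (200,220) in top and (245,340) in scene; the short one is at (430,245) in top. I'll enlarge both views of the long one.

```bash
python3 - <<'E'
import cv2
a=cv2.imread("pics/top0.png")[150:290,145:255]; cv2.imwrite("pics/top0z.png",cv2.resize(a,None,fx=4.2,fy=4.2,interpolation=cv2.INTER_CUBIC))
a=cv2.imread("pics/scene0.png")[275:410,165:320]; cv2.imwrite("pics/scene0z.png",cv2.resize(a,None,fx=4.4,fy=4.4,interpolation=cv2.INTER_CUBIC))
E
```

```text
(no output)
```

View pics/top0z.png

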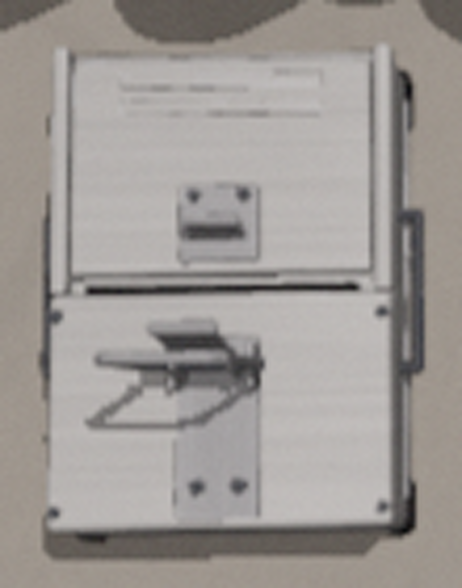

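View pics/scene0z.png

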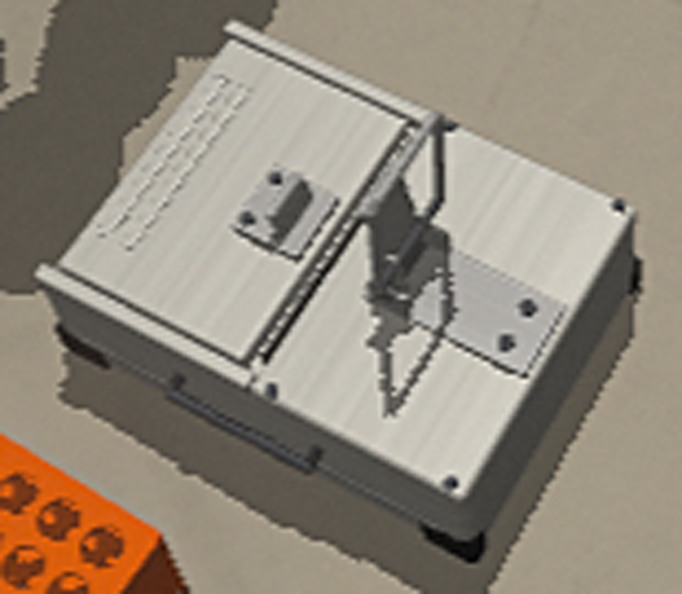

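```bash
cat > h.py <<'E'
import numpy as np
from cell import env, optics, job
Z={'top':((145,150),4.2),'scene':((165,275),4.4)}
def ray(n,u,v):
    p=optics.camera_params(n); T=p['world_from_camera']
    d=np.array([(u-p['cx'])/p['fx'],-(v-p['cy'])/p['fy'],-1.])
    d=T[:3,:3]@d; return T[:3,3],d/np.linalg.norm(d)
def zp(n,p): # zoom px -> px
    (o,s)=Z[n]; return (p[0]+.5)/s-.5+o[0],(p[1]+.5)/s-.5+o[1]
def plane(n,uv,z):
    o,d=ray(n,*uv); return o+d*(z-o[2])/d[2]
def tri(a,b):
    o1,d1=ray('top',*a); o2,d2=ray('scene',*b)
    A=np.stack([d1,-d2],1); t=np.linalg.lstsq(A,o2-o1,rcond=None)[0]
    p,q=o1+t[0]*d1,o2+t[1]*d2; return (p+q)/2,np.linalg.norm(p-q)
def proj(n,P):
    p=optics.camera_params(n);T=p['world_from_camera'];c=T[:3,:3].T@(np.asarray(P)-T[:3,3])
    return p['cx']+p['fx']*c[0]/-c[2],p['cy']-p['fy']*c[1]/-c[2]
E
python3 - <<'E'
from h import *
np.set_printoptions(precision=1,suppress=True)
for nm,p,z in [('FL',(48,525),70),('FR',(392,527),70),('BR',(390,45),70),('BL',(55,48),70),('scrFL',(55,512),70),('scrFR',(383,512),70),('scrBR',(382,311),70),('scrBL',(56,316),70),('baseplFL',(174,520),72),('baseplFR',(258,517),72),('footBL',(179,184),74),('footBR',(258,184),74),('footFL',(179,260),74),('footFR',(258,260),74)]:
    print(nm,plane('top',zp('top',p),z))
for nm,p in [('scrFL',(450,483)),('scrFR',(619,206)),('scrBL',(271,391)),('FR',(633,212)),('FL',(467,497)),('BL',(38,270)),('BR',(230,25))]:
    print('scene',nm,plane('scene',zp('scene',p),70))
for a,b in [((98,358),(370,207)),((225,369),(437,118)),((160,363),(403,163)),((150,325),(368,218))]:
    print(tri(zp('top',a),zp('scene',b)))
E
```

```text
FL [492.3 291.4  70. ]
FR [494.5 142.9  70. ]
BR [709.2 151.8  70. ]
BL [703.7 299.7  70. ]
scrFL [498.  288.7  70. ]
scrFR [500.9 147.1  70. ]
scrBR [589.3 150.8  70. ]
scrBL [583.8 292.8  70. ]
baseplFL [495.5 236.8  72. ]
baseplFR [497.5 200.7  72. ]
footBL [643.  241.2  74. ]
footBR [643.9 206.7  74. ]
footFL [609.2 239.6  74. ]
footFR [610.1 205.2  74. ]
scene scrFL [495.7 289.1  70. ]
scene scrFR [500.5 147.6  70. ]
scene scrBL [581.3 293.   70. ]
scene FR [493.7 147.1  70. ]
scene FL [486.7 290.5  70. ]
scene BL [700.5 298.1  70. ]
scene BR [704.8 156.1  70. ]
(array([553.1, 244.1, 174.2]), np.float64(1.1487617645210109))
(array([552. , 196.4, 171.3]), np.float64(2.6302801304895467))
(array([552.7, 220.9, 172.7]), np.float64(0.612895115253892))
(array([569.2, 233.7, 135.2]), np.float64(6.28146750374204))
```

```bash
python3 - <<'E'
from h import *
from scipy.spatial.transform import Rotation as R
s=env.state(); M=R.from_euler('xyz',s['tcp_rot']).as_matrix(); print(M.round(3), s['t'])
print(np.degrees(np.arctan2(M[1,1],M[0,1])))
# short latch location
im=optics
for uv in [(425,245),(440,275),(436,218)]: print(plane('top',uv,60).round(0))
E
```

```text
[[-0.     0.377 -0.926]
 [ 0.001 -0.926 -0.377]
 [-1.    -0.001 -0.   ]] 0.1
-67.83836849698426
[ 559. -204.   60.]
[ 503. -232.   60.]
[ 611. -225.   60.]
```

```bash
python3 -m handwheel '[{"travel":[18,46,3],"roll":-2.5},{"travel":[36,92,6],"roll":-5},{"travel":[54,138,9],"roll":-7.5},{"travel":[72,184,12],"roll":-10},{"travel":[90,230,15],"roll":-12.5},{"travel":[108,276,15],"roll":-15},{"travel":[126,322,15],"roll":-17.5},{"travel":[144,368,15],"roll":-20}]' 1
```

```text
t: 0.9
eef_pos: [380.0, -208.9, 229.7]
tcp_rot: [1.983, 1.571, -1.123]
ft_force: [0.7, 0.0, -0.2]
opening: 0.383
```

```bash
python3 -m handwheel '[{"travel":[18,46,0],"roll":0},{"travel":[36,92,0],"roll":0},{"travel":[54,138,0],"roll":0},{"travel":[72,184,0],"roll":0},{"travel":[90,230,0],"roll":0},{"travel":[108,276,0],"roll":0},{"travel":[125,322,0],"roll":0},{"travel":[135,368,0],"roll":0}]'
```

```text
t: 1.7
eef_pos: [515.4, 159.4, 229.4]
tcp_rot: [1.185, 1.571, -1.919]
ft_force: [0.5, -0.5, -0.8]
opening: 0.001
```

```bash
python3 -m handwheel '[{"travel":[0,40,0],"roll":0},{"travel":[0,61,0],"roll":0},{"travel":[0,61,-40],"roll":0},{"travel":[0,61,-77],"roll":0},{"travel":[0,61,-77],"roll":0}]'
python3 - <<'E'
from h import *
import cv2
a=optics.read_camera('top')[150:290,145:255]; cv2.imwrite("pics/top1z.png",cv2.resize(a[:,:,::-1],None,fx=4.2,fy=4.2,interpolation=cv2.INTER_CUBIC))
a=optics.read_camera('scene')[275-40:410,165:320]; cv2.imwrite("pics/scene1z.png",cv2.resize(a[:,:,::-1],None,fx=3.4,fy=3.4,interpolation=cv2.INTER_CUBIC))
print(env.state()['eef_pos'])
E
```

```text
t: 2.2
eef_pos: [512.6, 217.8, 148.8]
tcp_rot: [0.259, 1.563, -2.844]
ft_force: [-1.1, -1.0, -0.1]
opening: 0.006
[514.96953218 218.13553029 153.0739546 ]
```

View pics/top1z.png

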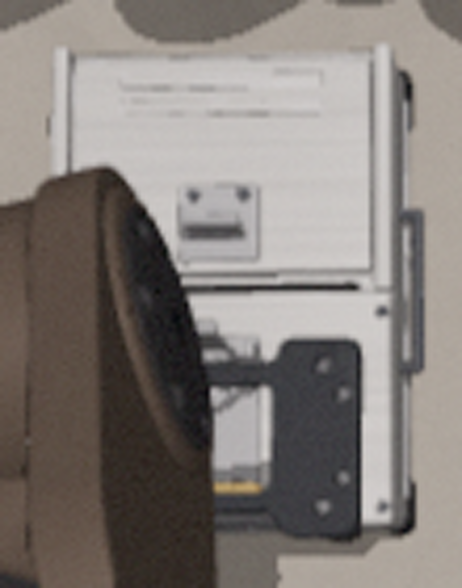

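View pics/scene1z.png

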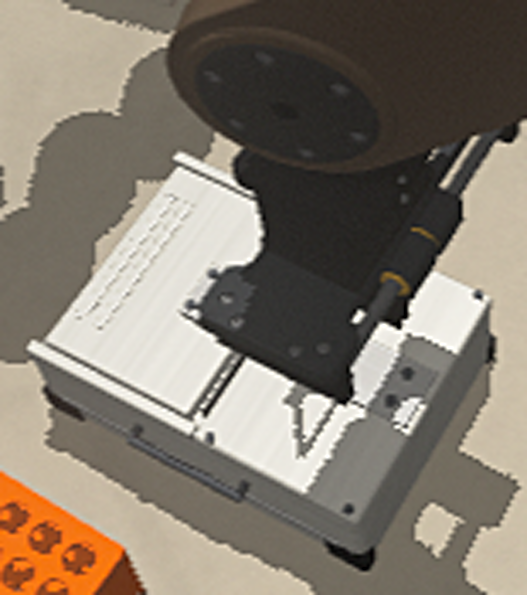

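The fingers (shut) are behind the bar, and the loop's shadow is unchanged. Now I'll push the bar over toward +x.

```bash
python3 -m handwheel '[{"travel":[20,1,0],"roll":0},{"travel":[32,1,0],"roll":0},{"travel":[42,2,0],"roll":0},{"travel":[52,2,0],"roll":0},{"travel":[62,3,0],"roll":0},{"travel":[72,3,0],"roll":0},{"travel":[80,4,0],"roll":0},{"travel":[86,4,0],"roll":0}]'
python3 -m handwheel '[{"travel":[0,0,0],"roll":0},{"travel":[0,0,40],"roll":0},{"travel":[-30,-40,70],"roll":0},{"travel":[-60,-80,70],"roll":0},{"travel":[-80,-125,70],"roll":0},{"travel":[-90,-170,70],"roll":0}]'
python3 - <<'E'
from h import *
import cv2
a=optics.read_camera('top')[150:290,145:255]; cv2.imwrite("pics/top2z.png",cv2.resize(a[:,:,::-1],None,fx=4.2,fy=4.2,interpolation=cv2.INTER_CUBIC))
a=optics.read_camera('scene')[275:410,165:320]; cv2.imwrite("pics/scene2z.png",cv2.resize(a[:,:,::-1],None,fx=4.4,fy=4.4,interpolation=cv2.INTER_CUBIC))
print(env.state()['eef_pos'])
E
```

```text
t: 3.1
eef_pos: [601.4, 222.2, 152.5]
tcp_rot: [0.556, 1.571, -2.548]
ft_force: [-0.3, -0.5, -0.4]
opening: 0.007
t: 3.7
eef_pos: [509.3, 53.6, 223.2]
tcp_rot: [2.962, 1.57, -0.141]
ft_force: [1.1, -1.0, -0.5]
opening: 0.006
[509.73141891  50.53743259 223.228788  ]
```

View pics/top2z.png

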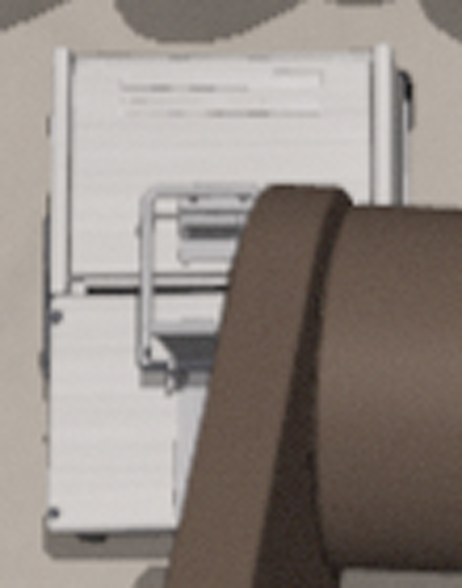

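View pics/scene2z.png

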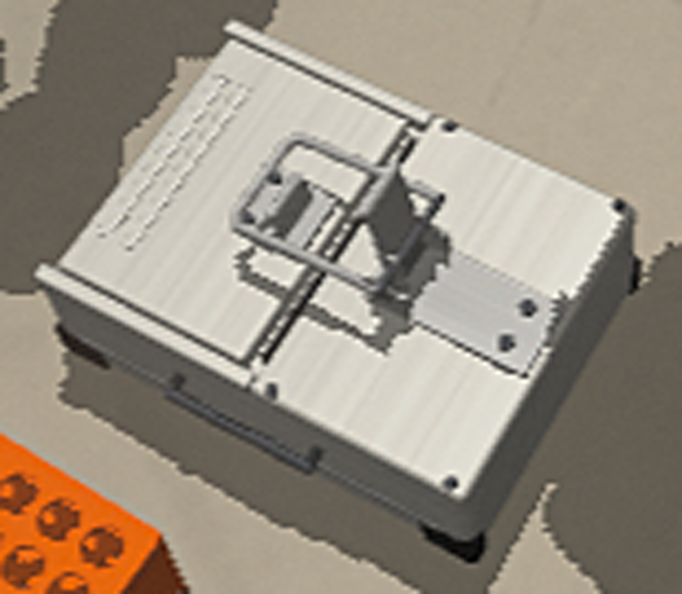

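The loop has dropped over. In the scene zoom the crossbar runs (240,225)-(300,140), beyond the keeper plate at (285,205). I'll check its position and the lever's angle from these pixels.

```bash
python3 - <<'E'
from h import *
np.set_printoptions(precision=1,suppress=True)
O=np.array([561.5,221,0]);c,s=np.cos(.036),np.sin(.036)
def case(P): d=P-O; return np.array([c*d[0]+s*d[1],-s*d[0]+c*d[1],d[2]])
for z in (76.5,80): print('bar',case(plane('scene',zp('scene',(264,184)),z)),case(plane('top',zp('top',(200,190)),z)))
for a in (0,-.1,-.2,-.3):
  for yy in(13,-13):
    x,z=58*np.sin(-a),84+58*np.cos(a)
    P=O+np.array([c*x-s*yy,s*x+c*yy,z])
    f=lambda n:(np.array(proj(n,P))-Z[n][0]+.5)*Z[n][1]-.5
    print(a,yy,f('top'),f('scene'))
E
```

```text
bar [76.8 -5.3 76.5] [78.9  7.5 76.5]
bar [75.2 -3.9 80. ] [78.2  6.7 80. ]
0 13 [147. 350.] [375.  217.7]
0 -13 [211.8 349.2] [409.6 167. ]
-0.1 13 [147.3 335.9] [362.8 212. ]
-0.1 -13 [212.1 335.1] [397.5 161.5]
-0.2 13 [148.1 322.2] [351.  207.1]
-0.2 -13 [212.7 321.4] [385.7 156.9]
-0.3 13 [149.1 309. ] [339.6 203.1]
-0.3 -13 [213.6 308.2] [374.4 153. ]
```

The lever is at about -0.18 and the bar sits about 10 mm past the seat, behind the keeper. Next I'll put the fingers on the +x side of the lever.

```bash
python3 -m handwheel '[{"travel":[30,40,0],"roll":0},{"travel":[58,80,0],"roll":0},{"travel":[86,120,0],"roll":0},{"travel":[95,165,0],"roll":0},{"travel":[95,170,0],"roll":0},{"travel":[95,170,-46],"roll":0},{"travel":[95,170,-93],"roll":0},{"travel":[95,170,-93],"roll":0}]'
```

```text
t: 4.6
eef_pos: [603.3, 224.0, 124.3]
tcp_rot: [0.225, 1.561, -2.879]
ft_force: [-0.1, -0.4, 1.3]
opening: 0.004
```

```bash
python3 -m handwheel '[{"travel":[-8,0,0],"roll":0},{"travel":[-16,0,0],"roll":0},{"travel":[-24,-1,0],"roll":0},{"travel":[-33,-1,0],"roll":0},{"travel":[-40,-1,0],"roll":0},{"travel":[-46,-2,-1],"roll":0},{"travel":[-53,-2,-4],"roll":0},{"travel":[-59,-2,-7],"roll":0}]'
python3 -m handwheel '[{"travel":[0,0,0],"roll":0},{"travel":[0,0,0],"roll":0}]'
```

```text
t: 5.4
eef_pos: [547.2, 222.4, 122.9]
tcp_rot: [3.106, 1.57, 0.002]
ft_force: [2.2, -0.7, 4.0]
opening: 0.003
t: 5.6
eef_pos: [547.2, 222.4, 122.5]
tcp_rot: [0.354, 1.57, -2.75]
ft_force: [0.8, -0.9, 2.8]
opening: 0.003
```

```bash
python3 - <<'E'
from h import *
import cv2
a=optics.read_camera('scene')[275-30:410,165:320]; cv2.imwrite("pics/scene3z.png",cv2.resize(a[:,:,::-1],None,fx=3.6,fy=3.6,interpolation=cv2.INTER_CUBIC))
print(env.state()['ft_force'])
E
```

```text
[ 0.27884075 -0.78952552  3.83293018]
```

View pics/scene3z.png

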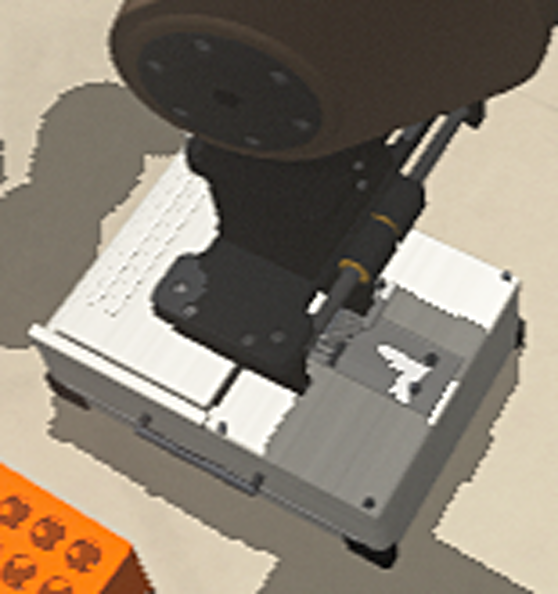

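```bash
python3 -m handwheel '[{"travel":[-5,0,-4],"roll":0},{"travel":[-10,0,-9],"roll":0},{"travel":[-14,-1,-15],"roll":0},{"travel":[-17,-1,-21],"roll":0}]'
python3 -m handwheel '[{"travel":[-2,0,-4],"roll":0},{"travel":[-3,0,-8],"roll":0},{"travel":[-4,0,-13],"roll":0},{"travel":[-4,0,-17],"roll":0},{"travel":[-4,0,-18],"roll":0},{"travel":[-4,0,-18],"roll":0}]'
```

```text
t: 6.05
eef_pos: [529.7, 221.4, 100.9]
tcp_rot: [-0.046, 1.57, 3.134]
ft_force: [0.9, 0.1, 0.2]
opening: 0.004
t: 6.65
eef_pos: [526.1, 221.4, 85.3]
tcp_rot: [-3.081, 1.57, 0.098]
ft_force: [-8.4, -1.3, 23.0]
opening: 0.004
```

The TCP stopped at 85.3 mm with 23 N, which is where the closed lever's face should be (85.5). I'll back off and check.

```bash
python3 -m handwheel '[{"travel":[0,0,0],"roll":0},{"travel":[0,0,30],"roll":0},{"travel":[0,0,75],"roll":0},{"travel":[0,-40,110],"roll":0},{"travel":[-10,-85,120],"roll":0},{"travel":[-20,-132,120],"roll":0},{"travel":[-25,-180,120],"roll":0},{"travel":[-30,-228,120],"roll":0}]'
python3 -m handwheel '[{"travel":[0,-48,0],"roll":0},{"travel":[0,-70,0],"roll":0},{"travel":[0,-70,0],"roll":0}]'
python3 - <<'E'
from h import *
import cv2
a=optics.read_camera('top'); cv2.imwrite('pics/top4.png',a[:,:,::-1]); a=a[150:290,145:255]; cv2.imwrite("pics/top4z.png",cv2.resize(a[:,:,::-1],None,fx=4.2,fy=4.2,interpolation=cv2.INTER_CUBIC))
a=optics.read_camera('scene'); cv2.imwrite('pics/scene4.png',a[:,:,::-1]);a=a[275:410,165:320]; cv2.imwrite("pics/scene4z.png",cv2.resize(a[:,:,::-1],None,fx=4.4,fy=4.4,interpolation=cv2.INTER_CUBIC))
E
```

```text
t: 7.45
eef_pos: [495.8, -8.3, 203.8]
tcp_rot: [2.829, 1.57, -0.275]
ft_force: [0.7, 0.8, 0.6]
opening: 0.006
t: 7.75
eef_pos: [496.4, -79.1, 203.5]
tcp_rot: [1.904, 1.57, -1.203]
ft_force: [-0.6, -0.2, 0.2]
opening: 0.005
```

View pics/top4z.png

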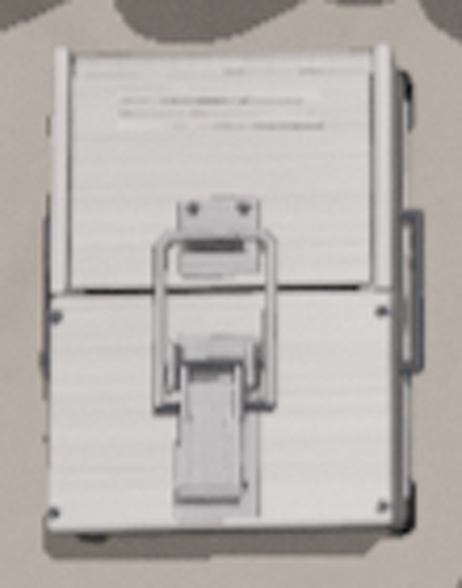

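View pics/scene4z.png

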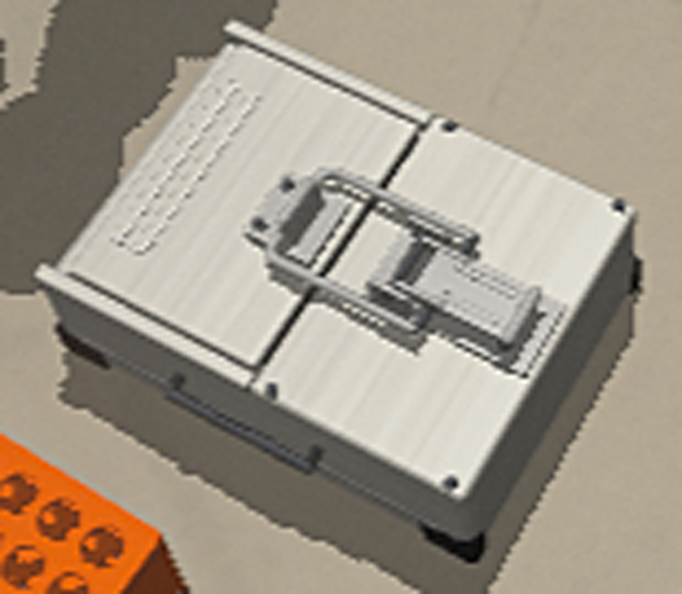

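View pics/scene4.png

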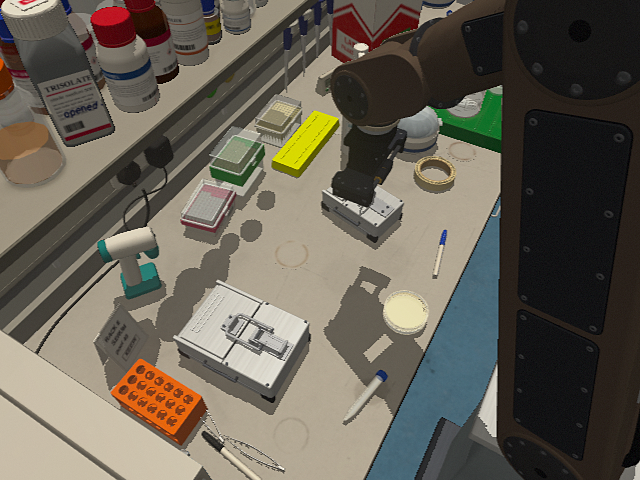

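Top zoom: the lever lies flat along -x (175-245, 365-500) and the bar is hooked behind the keeper at row ~238. The keeper foot's rear edge moved from row 184 to ~199, about 6.5 mm drawn in. I'll move away from the short carrier and check its latch before handing in.

```bash
python3 -m handwheel '[{"travel":[-10,45,10],"roll":0},{"travel":[-20,90,20],"roll":0},{"travel":[-20,90,20],"roll":0},{"travel":[-20,90,20],"roll":0}]'
python3 - <<'E'
from h import *
import cv2
a=optics.read_camera('scene')[:,:,::-1]; b=cv2.imread('pics/scene0.png')
k=lambda i:cv2.resize(i[150:250,310:410],None,fx=3.8,fy=3.8,interpolation=cv2.INTER_CUBIC)
t=optics.read_camera('top')[:,:,::-1]
cv2.imwrite('pics/cmp5.png',np.hstack([k(b),k(a)]))
cv2.imwrite('pics/top5z.png',cv2.resize(t[150:290,145:255],None,fx=4.2,fy=4.2,interpolation=cv2.INTER_CUBIC))
print(env.state()['eef_pos'])
E
```

```text
t: 8.25
eef_pos: [476.2, 15.3, 223.9]
tcp_rot: [2.807, 1.57, -0.293]
ft_force: [-0.1, 0.2, -0.1]
opening: 0.005
[476.4307123   13.67649196 223.50214839]
```

View pics/cmp5.png

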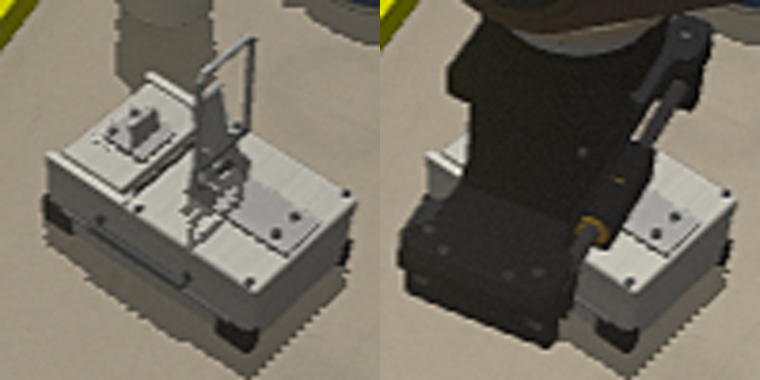

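View pics/top5z.png

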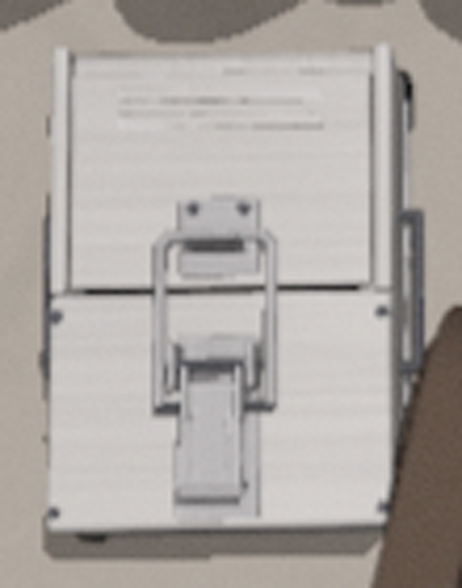

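The long latch is unchanged 0.5 s later. The short one is hidden in scene, so I'll check it in top.

```bash
python3 - <<'E'
from h import *
import cv2
t=optics.read_camera('top')[:,:,::-1]; b=cv2.imread('pics/top0.png')
k=lambda i:cv2.resize(i[190:310,375:480],None,fx=3.6,fy=3.6,interpolation=cv2.INTER_CUBIC)
cv2.imwrite('pics/cmp6.png',np.hstack([k(b),k(t)]))
E
```

```text
(no output)
```

View pics/cmp6.png

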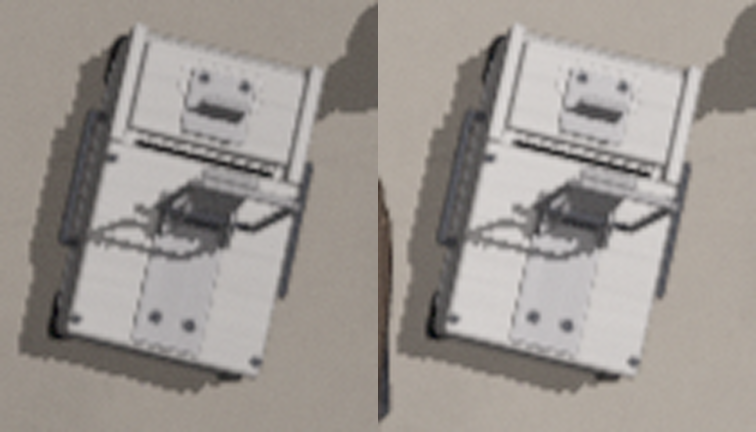

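The short latch looks the same before (left) and after (right). Handing in.

```bash
python3 -c "
from cell import job
print(job.job_done())"
```

```text
the job is handed in; nothing more can be done
None
```

The long carrier's latch is closed and the job is handed in, after about 8.5 s of robot time. I flipped the loop over with shut fingers so the crossbar dropped behind the keeper. I then swung the lever over toward -x and pressed it down. The fingers met the stop at z = 85.3 mm (85.5 expected) with about 23 N.

**Final checks:**
- **Lever and hook:** the lever lies flat and the bar is hooked behind the keeper. Both looked the same half a second after I let go.
- **Cover:** it is drawn in by about 6.5 mm, measured from the keeper's shift in the top view.
- **Short carrier:** its latch looks unchanged in the top view before and after. The scene view could not confirm this because the gripper blocked it.
- **Arm:** it was clear of everything, with about 0 N on the wrist.

**One disagreement:** before closing, I measured the bar 11 to 15 mm past the seat, against the stated 1 to 10 mm. I put this down to a few millimetres of error in locating the case, and the bar hooked normally.

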